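Find the rattling start capacitor and show it

TASK

Something has come loose inside one of the three oval motor-run capacitors lying in the steel tray: pick them up one at a time and shake them end to end, a few times both ways, clear of the tray, until you find the one that rattles; lay any sound one you lifted flat in the tray again. Hold the rattling one out across the bench to the foreman, level, clear beyond the tray's far rim and at least 20 cm above the bench, and finish while still holding it there. Leave the bearings in the tray and the other things on the bench where they are.

Things in the scene. Friction and masses are not known exactly. Their poses are not given: they have to be found in the camera images.
- cap_1_mid (a point): Centre of one sealed oval motor-run capacitor, an aluminium can lying flat: 140 mm long (its x axis, towards the end with two 11 mm brass terminals), 58 mm wide (y, rounded sides), 38 mm high (z, up). In the tray this point is 22 mm above the bench. The three look alike; masses vary, 0.13 to 0.44 kg, and weight does not tell them apart. Which one rattles varies from run to run.
- cap_2_mid (a point): The same point of the second capacitor, same look and size. In whichever one rattles, a round part of 120 g rolls freely, up to 50 mm each way from the centre along the can's length: it knocks at the ends when shaken lengthwise, and rolls to the lower end of a can held tilted, shifting its balance (the moment on the tool about the can's y axis, some 55 mN m each way).
- cap_3_mid (a point): The same point of the third capacitor, same look and size. In a sound one nothing moves inside: its balance, at its centre, stays the same however it is tilted.
- tray: Shallow dark steel tray fixed to the bench, 200 mm (x) by 480 mm (y), floor 3 mm thick, rim 14 mm high. Origin: centre of its underside. Its x axis points away from the robot to its far long rim, 100 mm from the origin; y runs along the tray. The cans lie across it, side by side about 140 mm apart; two ball bearings, 35 mm wide, 11 mm high, lie between them near the long rims.
Things that resemble listed ones, but are neither listed nor needed, are in the scene too. What is shaped like the part that bears cap_2_mid but purple is not meant.

How it is judged (in metres and radians):
On the way, in this order (a step that is already met when the one before it is completed fails the run):
1. the loose part runs to the terminal end of the can held clear of the tray (((distance between loose_part and cap_1_mid below 0.075 m and height (world z) of cap_1_mid above 0.06 m and x of loose_part in the frame of cap_1_mid above 0.02 m and contact force between cap_1 and the fingers above 0.5 N) or (distance between loose_part and cap_2_mid below 0.075 m and height (world z) of cap_2_mid above 0.06 m and x of loose_part in the frame of cap_2_mid above 0.02 m and contact force between cap_2 and the fingers above 0.5 N) or (distance between loose_part and cap_3_mid below 0.075 m and height (world z) of cap_3_mid above 0.06 m and x of loose_part in the frame of cap_3_mid above 0.02 m and contact force between cap_3 and the fingers above 0.5 N))).
2. and to its other end, shaken both ways (((distance between loose_part and cap_1_mid below 0.075 m and height (world z) of cap_1_mid above 0.06 m and x of loose_part in the frame of cap_1_mid below -0.02 m and contact force between cap_1 and the fingers above 0.5 N) or (distance between loose_part and cap_2_mid below 0.075 m and height (world z) of cap_2_mid above 0.06 m and x of loose_part in the frame of cap_2_mid below -0.02 m and contact force between cap_2 and the fingers above 0.5 N) or (distance between loose_part and cap_3_mid below 0.075 m and height (world z) of cap_3_mid above 0.06 m and x of loose_part in the frame of cap_3_mid below -0.02 m and contact force between cap_3 and the fingers above 0.5 N))).
At the end, for the whole second after the job is handed in: The rattling can is held in the fingers, still, within 0.3 rad of level, its centre at least 25 mm beyond the tray's far rim and 180 mm above the bench; the other two lie flat (within 0.12 rad) on the tray's floor, let go and at rest (((distance between loose_part and cap_1_mid below 0.075 m and x of cap_1_mid in the frame of tray above 0.125 m and height (world z) of cap_1_mid above 0.18 m and angle between cap_1_mid's own z axis and vertical below 0.3 rad and contact force between cap_1 and the fingers above 1 N and linear speed of cap_1 below 0.05 m/s and x of cap_2_mid in the frame of tray between -0.09 and 0.09 m and y of cap_2_mid in the frame of tray between -0.225 and 0.225 m and height (world z) of each of cap_2_mid, cap_3_mid below 0.03 m and angle between each of cap_2_mid, cap_3_mid's own z axis and vertical below 0.12 rad and contact force between each of cap_2, cap_3 and the arm below 0.2 N and contact force between each of cap_2, cap_3 and the fingers below 0.2 N and linear speed of each of cap_2, cap_3 below 0.03 m/s and x of cap_3_mid in the frame of tray between -0.09 and 0.09 m and y of cap_3_mid in the frame of tray between -0.225 and 0.225 m) or (distance between loose_part and cap_2_mid below 0.075 m and x of cap_2_mid in the frame of tray above 0.125 m and height (world z) of cap_2_mid above 0.18 m and angle between cap_2_mid's own z axis and vertical below 0.3 rad and contact force between cap_2 and the fingers above 1 N and linear speed of cap_2 below 0.05 m/s and x of cap_1_mid in the frame of tray between -0.09 and 0.09 m and y of cap_1_mid in the frame of tray between -0.225 and 0.225 m and height (world z) of each of cap_1_mid, cap_3_mid below 0.03 m and angle between each of cap_1_mid, cap_3_mid's own z axis and vertical below 0.12 rad and contact force between each of cap_1, cap_3 and the arm below 0.2 N and contact force between each of cap_1, cap_3 and the fingers below 0.2 N and linear speed of each of cap_1, cap_3 below 0.03 m/s and x of cap_3_mid in the frame of tray between -0.09 and 0.09 m and y of cap_3_mid in the frame of tray between -0.225 and 0.225 m) or (distance between loose_part and cap_3_mid below 0.075 m and x of cap_3_mid in the frame of tray above 0.125 m and height (world z) of cap_3_mid above 0.18 m and angle between cap_3_mid's own z axis and vertical below 0.3 rad and contact force between cap_3 and the fingers above 1 N and linear speed of cap_3 below 0.05 m/s and x of cap_1_mid in the frame of tray between -0.09 and 0.09 m and y of cap_1_mid in the frame of tray between -0.225 and 0.225 m and height (world z) of each of cap_1_mid, cap_2_mid below 0.03 m and angle between each of cap_1_mid, cap_2_mid's own z axis and vertical below 0.12 rad and contact force between each of cap_1, cap_2 and the arm below 0.2 N and contact force between each of cap_1, cap_2 and the fingers below 0.2 N and linear speed of each of cap_1, cap_2 below 0.03 m/s and x of cap_2_mid in the frame of tray between -0.09 and 0.09 m and y of cap_2_mid in the frame of tray between -0.225 and 0.225 m))); the arm keeps its last pose, push and grip.
It fails at once if a bearing, the wire spool, tape roll, screwdriver, wood block or pulley is pushed more than 40 mm from its place (distance of any of bearing_1, bearing_2, wire_spool, tape_roll, screwdriver, wood_block, pulley from where it was at the start of the episode above 0.04 m).
It also fails if it takes over 72 s, if anything falls off the work surface, if the arm or the gripper's body presses on something with over 40 N, if the wrist force passes 120 N, or if a joint passes its speed limit or range.

ROBOT

A 7-joint arm with a two-finger parallel gripper is mounted at the origin on the work surface. World frame = base frame: x ahead of the robot, y to its left, z up, the work surface at z = 0. Lengths are in mm, angles in degrees, forces in N, time in s.
With the tool pointing down it reaches from about 375 to 925 mm from the base axis. Payload 3.1 kg.
Tool frame: the origin (TCP) lies between the finger pads; the fingertips stand arm.tip_extent ahead of it and the grasp point (between the pads) lies 6 mm ahead of it (arm.tip_extent is the distance from the TCP to the fingertips, in mm); z points along the fingers, y is the line along which they close (so a half turn about z gives the same grasp; the last joint's range is limited). The gripper opens to 85 mm and grips with 20 to 120 N. Pads are 22 mm wide; open, the fingers measure 114 mm over their backs; the gripper's body (76 mm by 85 mm) begins 54 mm behind the grasp point. The pads swing forward as they close: fully open they stand 13 mm farther back than shut.
Start: joints at [58.339, 21.939, 2.515, 91.553, -1.026, 66.532, -2.859], TCP at [285.552, -583.921, 256.269] pointing down, gripper open.
Joint ranges: [-149.38, 149.38], [-23.57, 123.04], [-84.95, 90], [0, 143.3], [-89.99, 269.99], [3.08, 112.72], [-163.45, 163.45]. Speed limits (degrees/s): [159.86, 159.86, 180, 180, 180, 180, 180].

INTERFACE

Orientations are given as [roll, pitch, yaw] about the fixed x, y, z axes, in that order (R = Rz(yaw) Ry(pitch) Rx(roll)).
In Python, from cell import arm gives the robot as it stands. The module is installed in compiled form; this text tells all that it offers.
- The arm moves only by the tool arm_command, never from a script. Its argument "steps" is a list of rows, each an object with "delta_pos": the shift along the tool's x, y, z in cm, a list of three; "turn": the turn, a rotation vector about the tool's x, y, z in rad, a list of three; "jaw": the opening, from 0 (shut) to 1 (fully open). A call has 1 to 5 rows; each row is the pose to reach, as a shift and turn from the pose commanded when the call began, along the tool's axes at that moment; what a row does not reach only later rows make up. A row lasts 1/10 s, in which the tool goes at most 50 mm and 8.59 degrees, less where a joint would pass 70% of its speed; a pose out of reach is approached as far as the arm can. A call with a gripper value outside its range is refused whole. The fingers move at their own pace and stop on an object; "grip_force" is the grip in N (left out, the last holds). Time passes only in rows, so rows that repeat a pose let the fingers close. It gives the time, the measured TCP pose, the force, the opening and the grip force at its end, in the units of the state.
- arm.get_state(): the state, without advancing time (a new reading comes with each control period).
- arm.grab_frame(name): name is "scene" or "side" or "wrist"; returns the picture (400x640x3 uint8, red, green, blue); there is no depth.
- arm.camera_info(name): a dict with "fx", "fy", "cx", "cy" (pixels), "camera_from_world" (4x4, takes a point from world to camera coordinates); the wrist camera has in their place "mount" (4x4, takes a point from camera to tool coordinates, whose origin is the TCP and whose axes are the flange's). Camera axes: x right, y down, z forward; pixel columns grow to the right and rows downward; lengths in mm; the calibration is good to about 2 mm. A picture is of the moment at which its call begins: read the wrist's pose just before it. camera_info takes no time and is no camera call.
- arm.sign_off(): hands the job in; it is judged then, once.
The state is a dict: "t": time; "qpos": joint angles; "qd": joint speeds; "joint_torque": joint torques, N m; "tool_pos": TCP position; "ee_rot": TCP orientation; "wrist_force": force on the tool from outside, world axes, zero at the start; "ft_torque": the same for the moment, N m; "finger_gap": finger opening in mm; "finger_force": force on a finger pad.
Only numpy, scipy, OpenCV 4.12 (cv2) and the standard library are available. Lean on these libraries where they do the work, as an engineer would, in place of code of your own. Each camera call takes 0.05 s, during which the arm holds its last target. There are 200 camera calls.

## Working session

There is one attempt and no reset: what is moved stays moved. The work goes in short steps, Python scripts to look and compute and a tool call to move; the robot and the scene stay as the last step left them, time stands still between calls to the robot, and variables do not carry over. Pictures are saved under pics/ and viewed, at most 10 in all, crops included, and the job is handed in when it is done.

Besides the shell and the picture viewer there is one more tool, called after ">>>" as name(argument=value, ...) on one line, values as JSON. arm_command: Moves the arm, as the interface text tells. Its arguments: {"type":"object","properties":{"steps":{"type":"array","items":{"type":"object","properties":{"delta_pos":{"type":"array","items":{"type":"number"}},"turn":{"type":"array","items":{"type":"number"}},"jaw":{"type":"number"}}}},"grip_force":{"type":"number"}},"required":["steps"]}

```bash
mkdir -p pics
python3 - <<'E'
from cell import arm
import cv2,numpy as np
np.set_printoptions(precision=4,suppress=True)
s=arm.get_state();print(s)
print(getattr(arm,'tip_extent',None))
for n in("scene","side"):
    print(n,arm.camera_info(n)); cv2.imwrite(f"pics/{n}0.png",arm.grab_frame(n)[:,:,::-1])
print(arm.camera_info("wrist"))
E
```

```text
{'t': 0.0, 'qpos': array([58.3408, 21.9955,  2.5108, 91.648 , -1.026 , 66.5311, -2.8594]), 'qd': array([-0.0036, -0.1087, -0.0403, -0.0263,  0.0297, -0.0521, -0.0386]), 'joint_torque': array([ -0.0005, -43.3462,   1.0242, -24.9513,   0.0105,   0.0114,
         0.    ]), 'tool_pos': array([ 285.1349, -583.1552,  254.8553]), 'ee_rot': array([-179.848 ,    0.0076,   26.0604]), 'wrist_force': array([0.3213, 0.6307, 0.478 ]), 'ft_torque': array([-0.0207,  0.0465,  0.0318]), 'finger_force': 0.0, 'finger_gap': 85.3359976754264}
25.0
scene {'fx': 383.0375942529882, 'fy': 383.0375942529882, 'cx': 320.67611159894784, 'cy': 207.86258516014556, 'camera_from_world': array([[  -0.1496,    0.9887,    0.0061,   91.2237],
       [   0.7144,    0.1123,   -0.6906, -358.1117],
       [  -0.6835,   -0.0989,   -0.7232, 1144.8825],
       [   0.    ,    0.    ,    0.    ,    1.    ]])}
side {'fx': 397.32833927334906, 'fy': 397.32833927334906, 'cx': 319.3124549778603, 'cy': 202.34745539675941, 'camera_from_world': array([[ -0.7256,  -0.6878,  -0.0237, 370.8319],
       [ -0.3656,   0.4145,  -0.8334, 233.2931],
       [  0.583 ,  -0.596 ,  -0.5522, 553.1988],
       [  0.    ,   0.    ,   0.    ,   1.    ]])}
{'fx': 294.78387484398, 'fy': 294.78387484398, 'cx': 319.9062752789724, 'cy': 200.72717594350928, 'mount': array([[  -0.0002,   -0.9652,   -0.2616,   66.1009],
       [   1.    ,   -0.0001,   -0.0006,    0.066 ],
       [   0.0006,   -0.2616,    0.9652, -118.8205],
       [   0.    ,    0.    ,    0.    ,    1.    ]])}
```

View pics/scene0.png

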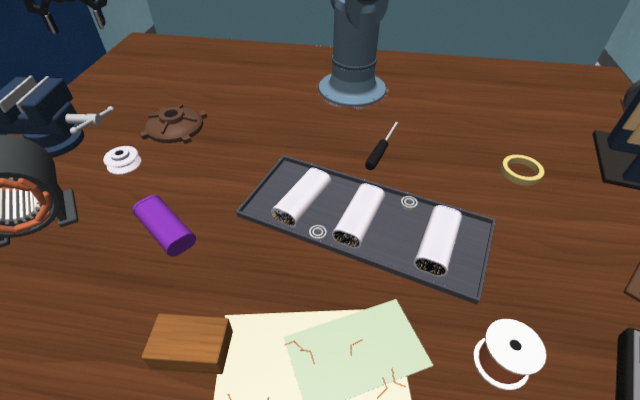

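View pics/side0.png

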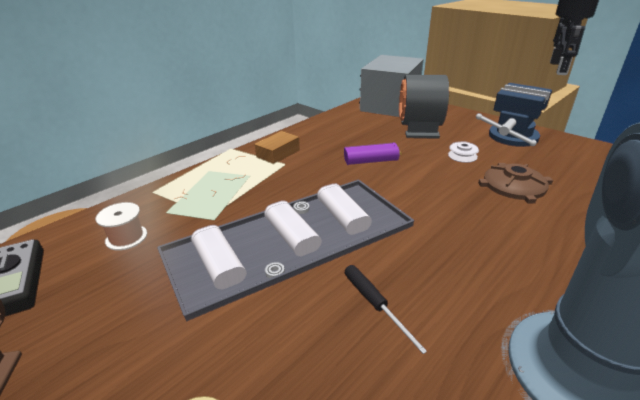

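The scene view shows three white cans at (301,196), (358,215) and (438,240), terminals facing the far side, plus the purple decoy at (164,224). Two bearings lie at (409,202) and (318,231). In the side view the cans are at (217,256), (292,228) and (343,209).

```bash
cat > h.py <<'E'
import cv2,numpy as np
from cell import arm
np.set_printoptions(precision=3,suppress=True)
def ray(n,p):
    c=arm.camera_info(n);M=np.linalg.inv(c["camera_from_world"])
    d=M[:3,:3]@[(p[0]-c["cx"])/c["fx"],(p[1]-c["cy"])/c["fy"],1]
    return M[:3,3],d/np.linalg.norm(d)
def plane(n,p,z):
    o,d=ray(n,p);return (o+d*(z-o[2])/d[2])
def tri(a,b):
    (o1,d1),(o2,d2)=ray("scene",a),ray("side",b)
    A=np.c_[d1,-d2];t=np.linalg.lstsq(A,o2-o1,rcond=None)[0]
    p,q=o1+t[0]*d1,o2+t[1]*d2
    return (p+q)/2,np.linalg.norm(p-q)
def cans(img,roi,smax=60,vmin=140,amin=700):
    h=cv2.cvtColor(img,cv2.COLOR_RGB2HSV)
    m=((h[...,1]<smax)&(h[...,2]>vmin)).astype(np.uint8)
    k=np.zeros_like(m);x0,y0,x1,y1=roi;k[y0:y1,x0:x1]=1;m*=k
    m=cv2.morphologyEx(m,cv2.MORPH_OPEN,np.ones((3,3)))
    cs=[c for c in cv2.findContours(m,cv2.RETR_EXTERNAL,cv2.CHAIN_APPROX_NONE)[0] if cv2.contourArea(c)>amin]
    return sorted(cs,key=lambda c:c[:,0,0].mean())
E
python3 - <<'E'
from h import *
I={n:cv2.imread(f"pics/{n}0.png")[:,:,::-1].copy() for n in("scene","side")}
C={"scene":cans(I["scene"],(235,150,500,295)),"side":cans(I["side"],(155,180,415,315))}
for n in C:
    for c in C[n]:
        m=cv2.moments(c);r=cv2.minAreaRect(c);print(n,cv2.contourArea(c),m['m10']/m['m00'],m['m01']/m['m00'],r)
# tray corners: dark mask
for n,roi in(("scene",(225,145,505,300)),("side",(150,175,420,320))):
    h=cv2.cvtColor(I[n],cv2.COLOR_RGB2HSV);r,g,b=[I[n][...,i].astype(int) for i in range(3)]
    m=((r-b)<12).astype(np.uint8);k=0*m;k[roi[1]:roi[3],roi[0]:roi[2]]=1;m*=k
    m=cv2.morphologyEx(m,cv2.MORPH_OPEN,np.ones((3,3)))
    c=max(cv2.findContours(m,0,2)[0],key=cv2.contourArea);hl=cv2.convexHull(c)
    q=cv2.approxPolyDP(hl,8,True)[:,0];P=np.array([plane(n,p,14)[:2] for p in q]);print(n,q.tolist(),P)
    W=np.array([plane(n,p,14)[:2] for p in hl[:,0]],np.float32);print(cv2.minAreaRect(W))
E
```

```text
scene 1285.5 303.2083495397381 192.33437054323866 ((303.2446594238281, 193.09498596191406), (25.14830207824707, 61.70106506347656), 43.02506637573242)
scene 1425.0 360.6072514619883 210.3269005847953 ((359.8960876464844, 210.22589111328125), (29.04693603515625, 57.886837005615234), 27.09555435180664)
scene 1685.5 440.0387619895184 234.908335805399 ((439.75274658203125, 234.63015747070312), (33.29551315307617, 58.719974517822266), 17.241458892822266)
side 2539.0 203.1222265983983 195.6921360115531 ((207.0, 199.5), (39.0, 104.0), 90.0)
side 1526.0 214.90388816076887 250.5525338575797 ((215.6762237548828, 249.98269653320312), (54.44894027709961, 33.833309173583984), 62.59242630004883)
side 1321.0 290.0105980317941 221.8487257128438 ((293.0955505371094, 220.17514038085938), (50.67852020263672, 43.41592788696289), 61.3895378112793)
side 1073.0 341.53805529667596 204.47840944392667 ((341.93280029296875, 205.4649658203125), (55.64970016479492, 24.27783966064453), 45.97101593017578)
scene [[237, 209], [287, 156], [492, 218], [480, 297]] [[ 546.602 -181.801]
 [ 362.989 -117.307]
 [ 491.48   328.663]
 [ 679.845  280.712]]
((527.1312255859375, 74.07264709472656), (481.84320068359375, 211.2760467529297), 73.9372329711914)
side [[412, 219], [188, 319], [158, 249], [354, 181]] [[ 364.403 -128.844]
 [ 480.408  333.177]
 [ 676.576  280.945]
 [ 555.476 -170.551]]
((524.519775390625, 74.98808288574219), (481.39501953125, 229.78907775878906), 74.28032684326172)
```

```bash
cat >> h.py <<'E'
from scipy.spatial.transform import Rotation as Ro
def goal(pos,yaw,tilt=0):
    "delta_pos cm & rotvec in tool frame from the measured pose; can-axis yaw deg; tilt about tool y"
    s=arm.get_state();R0=Ro.from_euler("xyz",s["ee_rot"],degrees=True)
    R1=Ro.from_euler("xyz",[180,0,yaw],degrees=True)*Ro.from_euler("y",tilt,degrees=True)
    print("t",s["t"],"pos",s["tool_pos"],s["ee_rot"],"gap",s["finger_gap"],"ff",s["finger_force"])
    print("dpos cm",R0.inv().apply(np.array(pos)-s["tool_pos"])/10,"turn",(R0.inv()*R1).as_rotvec())
def wray(p,s):
    c=arm.camera_info("wrist");R=Ro.from_euler("xyz",s["ee_rot"],degrees=True).as_matrix();M=np.array(c["mount"])
    d=R@M[:3,:3]@[(p[0]-c["cx"])/c["fx"],(p[1]-c["cy"])/c["fy"],1]
    return s["tool_pos"]+R@M[:3,3],d/np.linalg.norm(d)
E
python3 - <<'E'
from h import *
sc=[(303.2,192.3),(360.6,210.3),(440,234.9)];si=[(341.5,204.5),(290,221.8),(214.9,250.6)]
for a,b in zip(sc,si): print(tri(a,b),plane("scene",a,38))
goal([505,75,320],-16)
E
```

```text
(array([494.822, -53.811,  30.745]), np.float64(0.6270459237907912)) [501.905 -52.537  38.   ]
(array([529.251,  66.529,  33.305]), np.float64(0.9865221533258907)) [534.094  66.917  38.   ]
(array([568.693, 218.49 ,  32.069]), np.float64(1.646658573248689)) [573.549 216.082  38.   ]
t 0.1 pos [ 285.177 -583.202  254.988] [-179.86     0.007   26.061] gap 85.76358818808136 ff 0.0
dpos cm [ 48.663 -49.486  -6.387] turn [-0.002  0.001  0.734]
```

>>> arm_command(steps=[{"delta_pos": [4, -4, -0.5], "turn": [0, 0, 0], "jaw": 1}, {"delta_pos": [7, -7, -1], "turn": [0, 0, 0], "jaw": 1}, {"delta_pos": [10, -10, -1.4], "turn": [0, 0, 0], "jaw": 1}, {"delta_pos": [13, -13, -1.8], "turn": [0, 0, 0], "jaw": 1}, {"delta_pos": [16.2, -16.5, -2.1], "turn": [0, 0, 0], "jaw": 1}])

```text
t: 0.6
tool_pos: [358.7, -363.2, 277.1]
ee_rot: [180.0, 0.0, 26.0]
wrist_force: [0.8, -0.2, 0.5]
finger_gap: 85.4
finger_force: 0.0
```

>>> arm_command(steps=[{"delta_pos": [4, -4, -0.5], "turn": [0, 0, 0], "jaw": 1}, {"delta_pos": [7, -7, -1], "turn": [0, 0, 0], "jaw": 1}, {"delta_pos": [10, -10, -1.4], "turn": [0, 0, 0], "jaw": 1}, {"delta_pos": [13, -13, -1.8], "turn": [0, 0, 0], "jaw": 1}, {"delta_pos": [16.2, -16.5, -2.1], "turn": [0, 0, 0], "jaw": 1}])

```text
t: 1.1
tool_pos: [431.6, -144.0, 298.3]
ee_rot: [180.0, 0.0, 26.0]
wrist_force: [0.9, 0.2, -0.1]
finger_gap: 85.4
finger_force: 0.0
```

>>> arm_command(steps=[{"delta_pos": [4, -4, -0.5], "turn": [0, 0, 0], "jaw": 1}, {"delta_pos": [7, -7, -1], "turn": [0, 0, 0], "jaw": 1}, {"delta_pos": [10, -10, -1.4], "turn": [0, 0, 0], "jaw": 1}, {"delta_pos": [13, -13, -1.8], "turn": [0, 0, 0], "jaw": 1}, {"delta_pos": [16.2, -16.5, -2.1], "turn": [0, 0, 0], "jaw": 1}])

```text
t: 1.6
tool_pos: [504.8, 74.9, 319.2]
ee_rot: [180.0, 0.0, 26.0]
wrist_force: [1.3, -0.8, 1.0]
finger_gap: 85.5
finger_force: 0.0
```

>>> arm_command(steps=[{"turn": [0, 0, 0.15], "jaw": 1}, {"turn": [0, 0, 0.3], "jaw": 1}, {"turn": [0, 0, 0.45], "jaw": 1}, {"turn": [0, 0, 0.6], "jaw": 1}, {"turn": [0, 0, 0.734], "jaw": 1}])

```text
schema error: expected keys delta_pos, turn, jaw
```

>>> arm_command(steps=[{"delta_pos": [0, 0, 0]}, {"delta_pos": [0, 0, 0]}])

```text
schema error: expected keys delta_pos, turn, jaw
```

Run:
```python
from h import *
import json
goal([505,75,320],-16)
s=arm.get_state();print(s["qpos"],s["wrist_force"],s["ft_torque"]);im=arm.grab_frame("wrist");cv2.imwrite("pics/w1.png",im[:,:,::-1])
json.dump([list(map(float,s["tool_pos"])),list(map(float,s["ee_rot"]))],open("w1.json","w"))
```

```text
t 1.6 pos [504.819  74.918 319.19 ] [179.954   0.027  25.961] gap 85.45469267340945 ff 0.0
dpos cm [ 0.02   0.001 -0.081] turn [0.001 0.    0.732]
[ 16.402   5.658 -31.12  104.869   3.156  70.328 -79.697] [ 1.3   -0.756  0.98 ] [-0.061 -0.082 -0.024]
```

View pics/w1.png

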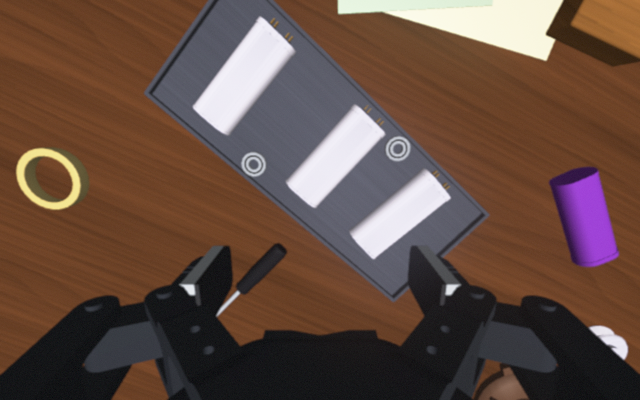

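The wrist view shows the white cans at (245,77), (337,157) and (401,215), all with terminals on the far side. Bearings are at (254,164) and (398,148), and the purple decoy at (585,217) is outside the tray. Next I'll turn and take a second view from a different place.

>>> arm_command(steps=[{"delta_pos": [0, 0, 0], "turn": [0, 0, 0.15], "jaw": 1}, {"delta_pos": [0, 0, 0], "turn": [0, 0, 0.3], "jaw": 1}, {"delta_pos": [0, 0, 0], "turn": [0, 0, 0.45], "jaw": 1}, {"delta_pos": [0, 0, 0], "turn": [0, 0, 0.59], "jaw": 1}, {"delta_pos": [0, 0, 0], "turn": [0, 0, 0.732], "jaw": 1}])

```text
t: 2.15
tool_pos: [504.2, 74.0, 318.6]
ee_rot: [180.0, 0.1, -16.2]
wrist_force: [0.1, 0.1, -0.5]
finger_gap: 85.6
finger_force: 0.0
```

>>> arm_command(steps=[{"delta_pos": [-2, 0, 4], "turn": [0, 0, 0], "jaw": 1}, {"delta_pos": [-4, 0, 8], "turn": [0, 0, 0], "jaw": 1}, {"delta_pos": [-6, 0, 12], "turn": [0, 0, 0], "jaw": 1}, {"delta_pos": [-6, 0, 12], "turn": [0, 0, 0], "jaw": 1}, {"delta_pos": [-6, 0, 12], "turn": [0, 0, 0], "jaw": 1}])

```text
t: 2.65
tool_pos: [445.8, 90.2, 198.4]
ee_rot: [179.9, 0.1, -15.8]
wrist_force: [0.9, 0.6, 0.3]
finger_gap: 85.8
finger_force: 0.0
```

Run:
```python
from h import *
import json
s=arm.get_state();print(s["t"],s["tool_pos"],s["ee_rot"],s["qpos"]);im=arm.grab_frame("wrist");cv2.imwrite("pics/w2.png",im[:,:,::-1])
a=json.load(open("w1.json"));s1=dict(tool_pos=np.array(a[0]),ee_rot=a[1])
i1=cv2.imread("pics/w1.png")[:,:,::-1].copy()
def meas(im,st,roi):
    out=[]
    for c in cans(im,roi,smax=40,vmin=150,amin=1500):
        P=[]
        for p in c[:,0]:
            o,d=wray(p,st);P.append((o+d*(22-o[2])/d[2])[:2])
        r=cv2.minAreaRect(np.array(P,np.float32));px=cv2.minAreaRect(c)
        out.append((px[0],r,cv2.boxPoints(px)));print(px,r)
    return out
A=meas(i1,s1,(150,0,490,300));print();B=meas(im,s,(0,0,640,300))
for a,b in zip(A,B[:3]):
    pass
    (o1,d1),(o2,d2)=wray(a[0],s1),wray(b[0],s)
    t=np.linalg.lstsq(np.c_[d1,-d2],o2-o1,rcond=None)[0];p,q=o1+t[0]*d1,o2+t[1]*d2;print((p+q)/2,np.linalg.norm(p-q))
```

```text
2.65 [445.79   90.243 198.393] [179.919   0.144 -15.839] [  12.557    6.623  -30.458  119.338    4.069   55.179 -125.909]
((242.63162231445312, 75.83708190917969), (49.369354248046875, 116.24237823486328), 38.927547454833984) ((566.943359375, 219.46205139160156), (58.835777282714844, 149.05186462402344), 73.6528549194336)
((334.13555908203125, 156.55767822265625), (42.482757568359375, 106.89653778076172), 43.602821350097656) ((526.3233032226562, 64.0321273803711), (58.18000411987305, 148.96011352539062), 73.40982818603516)
((400.0409240722656, 215.04916381835938), (38.539100646972656, 102.42950439453125), 50.194427490234375) ((493.0394287109375, -60.94805145263672), (59.291954040527344, 149.3907470703125), 68.27656555175781)
((413.5, 21.0), (42.0, 151.0), 90.0) ((739.9236450195312, 53.80587387084961), (45.31885528564453, 198.57069396972656), 15.834111213684082)

((148.6028289794922, 93.94458770751953), (174.82461547851562, 68.48667907714844), 83.78817749023438) ((570.2218017578125, 220.33328247070312), (61.11891174316406, 151.36497497558594), 74.14318084716797)
((323.5, 90.5), (169.0, 65.0), 90.0) ((529.45556640625, 63.60097885131836), (57.74859619140625, 150.7534942626953), 73.61985778808594)
((463.7785949707031, 88.58477020263672), (66.16255950927734, 176.40286254882812), 10.587321281433105) ((495.5775146484375, -62.186737060546875), (59.33930206298828, 151.92361450195312), 68.42899322509766)
[571.78  214.03   38.282] 3.220656211337428
[531.809  64.397  44.073] 4.641265659596942
[501.637 -45.681  64.233] 0.9392240018447605
```

View pics/w2.png

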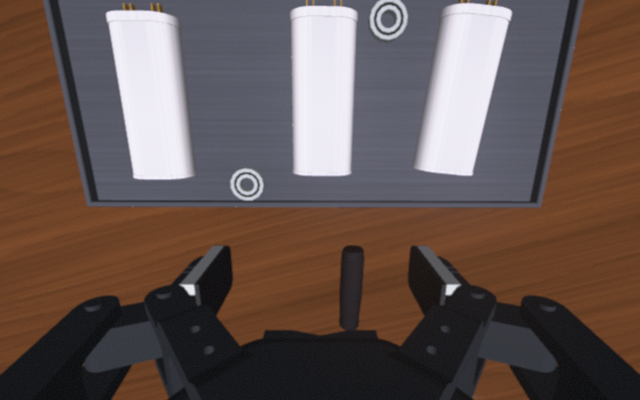

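Cans are at (149,94), (323,90) and (464,88), the last one yawed more. Bearings are at (247,184) and (389,19). I'll start with the middle can, B.

Run:
```python
from h import *
goal([527,64,110],-16.4)
```

```text
t 2.7 pos [448.245  90.64  200.304] [-179.945   -0.101  -15.889] gap 85.27775450103103 ff 0.0
dpos cm [8.288 0.415 9.045] turn [-0.001 -0.002  0.009]
```

>>> arm_command(steps=[{"delta_pos": [3, 0.1, 3], "turn": [0, 0, 0.009], "jaw": 1}, {"delta_pos": [6, 0.3, 6], "turn": [0, 0, 0.009], "jaw": 1}, {"delta_pos": [8.3, 0.4, 9], "turn": [0, 0, 0.009], "jaw": 1}, {"delta_pos": [8.3, 0.4, 9], "turn": [0, 0, 0.009], "jaw": 1}, {"delta_pos": [8.3, 0.4, 9], "turn": [0, 0, 0.009], "jaw": 1}])

```text
t: 3.2
tool_pos: [528.1, 63.8, 110.4]
ee_rot: [-179.9, -0.1, -16.5]
wrist_force: [-0.2, 0.4, -0.1]
finger_gap: 85.7
finger_force: 0.0
```

Run:
```python
from h import *
goal([527,64,30],-16.4)
cv2.imwrite("pics/w3.png",arm.grab_frame("wrist")[:,:,::-1])
```

```text
t 3.2 pos [528.064  63.85  110.386] [-179.912   -0.088  -16.521] gap 85.6971102333004 ff 0.0
dpos cm [-0.119  0.028  8.038] turn [-0.002 -0.002 -0.002]
```

View pics/w3.png

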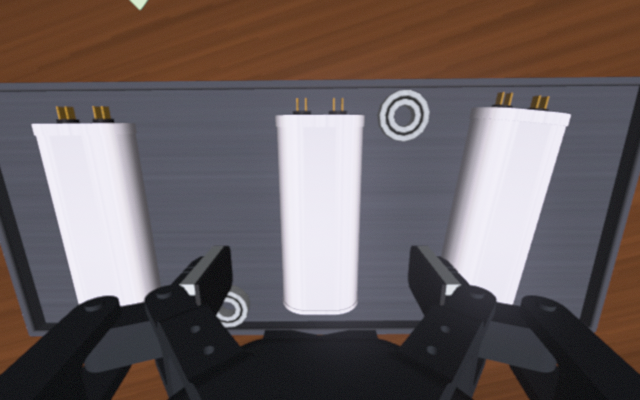

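The wrist view shows can B at (320,210), centred between the fingers, with the bearings at (404,115) and (231,308) clear of them. Now I'll descend, grip and lift.

>>> arm_command(steps=[{"delta_pos": [0, 0, 2], "turn": [0, 0, 0], "jaw": 1}, {"delta_pos": [-0.1, 0, 4], "turn": [0, 0, 0], "jaw": 1}, {"delta_pos": [-0.1, 0, 6], "turn": [0, 0, 0], "jaw": 1}, {"delta_pos": [-0.1, 0, 7.5], "turn": [0, 0, 0], "jaw": 1}, {"delta_pos": [-0.1, 0, 8], "turn": [0, 0, 0], "jaw": 1}])

```text
t: 3.75
tool_pos: [524.8, 64.8, 29.7]
ee_rot: [-180.0, -0.0, -16.4]
wrist_force: [-0.1, 0.3, 1.1]
finger_gap: 85.1
finger_force: 0.0
```

>>> arm_command(steps=[{"delta_pos": [0, 0, 0], "turn": [0, 0, 0], "jaw": 0.6}, {"delta_pos": [0, 0, 0], "turn": [0, 0, 0], "jaw": 0.4}, {"delta_pos": [0, 0, 0], "turn": [0, 0, 0], "jaw": 0.2}, {"delta_pos": [0, 0, 0], "turn": [0, 0, 0], "jaw": 0.2}, {"delta_pos": [0, 0, 0], "turn": [0, 0, 0], "jaw": 0.2}], grip_force=70)

```text
t: 4.25
tool_pos: [526.4, 64.9, 30.9]
ee_rot: [-179.9, -0.2, -16.4]
wrist_force: [-1.2, 0.1, 6.6]
finger_gap: 56.9
finger_force: 77.0
```

>>> arm_command(steps=[{"delta_pos": [0, 0, 0], "turn": [0, 0, 0], "jaw": 0.2}, {"delta_pos": [0, 0, 0], "turn": [0, 0, 0], "jaw": 0.2}, {"delta_pos": [0, 0, 0], "turn": [0, 0, 0], "jaw": 0.2}], grip_force=70)

```text
t: 4.55
tool_pos: [526.4, 64.9, 30.9]
ee_rot: [-179.9, -0.2, -16.4]
wrist_force: [-0.3, 0.1, 6.2]
finger_gap: 56.6
finger_force: 77.0
```

>>> arm_command(steps=[{"delta_pos": [0, 0, -2], "turn": [0, 0, 0], "jaw": 0.2}, {"delta_pos": [0, 0, -5], "turn": [0, 0, 0], "jaw": 0.2}, {"delta_pos": [0, 0, -9], "turn": [0, 0, 0], "jaw": 0.2}, {"delta_pos": [0, 0, -13], "turn": [0, 0, 0], "jaw": 0.2}, {"delta_pos": [0, 0, -17], "turn": [0, 0, 0], "jaw": 0.2}])

```text
t: 5.05
tool_pos: [523.7, 64.1, 200.1]
ee_rot: [180.0, 0.1, -16.4]
wrist_force: [0.3, -0.3, -1.1]
finger_gap: 56.7
finger_force: 76.2
```

>>> arm_command(steps=[{"delta_pos": [0, 0, 0], "turn": [0, -0.13, 0], "jaw": 0.2}, {"delta_pos": [0, 0, 0], "turn": [0, -0.26, 0], "jaw": 0.2}, {"delta_pos": [0, 0, 0], "turn": [0, -0.38, 0], "jaw": 0.2}, {"delta_pos": [0, 0, 0], "turn": [0, -0.38, 0], "jaw": 0.2}, {"delta_pos": [0, 0, 0], "turn": [0, -0.38, 0], "jaw": 0.2}])

```text
t: 5.55
tool_pos: [524.3, 64.0, 198.1]
ee_rot: [180.0, 21.8, -16.4]
wrist_force: [-0.0, 0.6, -1.2]
finger_gap: 56.8
finger_force: 76.2
```

>>> arm_command(steps=[{"delta_pos": [0, 0, 0], "turn": [0, 0, 0], "jaw": 0.2}, {"delta_pos": [0, 0, 0], "turn": [0, 0, 0], "jaw": 0.2}, {"delta_pos": [0, 0, 0], "turn": [0, 0, 0], "jaw": 0.2}, {"delta_pos": [0, 0, 0], "turn": [0, 0, 0], "jaw": 0.2}, {"delta_pos": [0, 0, 0], "turn": [0, 0, 0], "jaw": 0.2}])

```text
t: 6.05
tool_pos: [524.6, 64.5, 199.6]
ee_rot: [180.0, 21.7, -16.4]
wrist_force: [0.1, 0.1, -2.2]
finger_gap: 56.7
finger_force: 76.2
```

```bash
cat >> h.py <<'E'
def bal():
    s=arm.get_state();R=Ro.from_euler("xyz",s["ee_rot"],degrees=True)
    print(s["t"],s["tool_pos"],s["ee_rot"],"F",s["wrist_force"],"M_tool",R.inv().apply(s["ft_torque"]),"gap",s["finger_gap"],s["finger_force"],"j6",s["qpos"][5])
E
python3 -c "
from h import *
bal()"
```

```text
6.05 [524.621  64.517 199.636] [179.997  21.725 -16.375] F [ 0.115  0.147 -2.232] M_tool [-0.006  0.462  0.035] gap 56.66128007819084 76.1879858840257 j6 78.13890512489803
```

>>> arm_command(steps=[{"delta_pos": [0, 0, 0], "turn": [0, 0.14, 0], "jaw": 0.2}, {"delta_pos": [0, 0, 0], "turn": [0, 0.28, 0], "jaw": 0.2}, {"delta_pos": [0, 0, 0], "turn": [0, 0.38, 0], "jaw": 0.2}, {"delta_pos": [0, 0, 0], "turn": [0, 0.38, 0], "jaw": 0.2}, {"delta_pos": [0, 0, 0], "turn": [0, 0.38, 0], "jaw": 0.2}])

```text
t: 6.55
tool_pos: [524.5, 64.4, 199.6]
ee_rot: [180.0, 0.1, -16.4]
wrist_force: [0.2, -0.8, -1.9]
finger_gap: 56.8
finger_force: 76.2
```

```bash
python3 -c "
from h import *
bal()"
```

```text
6.55 [524.478  64.38  199.642] [179.975   0.06  -16.371] F [ 0.231 -0.81  -1.88 ] M_tool [ 0.032 -0.059 -0.014] gap 56.77781536450971 76.24794292263687 j6 57.18207225346684
```

>>> arm_command(steps=[{"delta_pos": [0, 0, 0], "turn": [0, 0.14, 0], "jaw": 0.2}, {"delta_pos": [0, 0, 0], "turn": [0, 0.28, 0], "jaw": 0.2}, {"delta_pos": [0, 0, 0], "turn": [0, 0.38, 0], "jaw": 0.2}, {"delta_pos": [0, 0, 0], "turn": [0, 0.38, 0], "jaw": 0.2}, {"delta_pos": [0, 0, 0], "turn": [0, 0.38, 0], "jaw": 0.2}])

```text
t: 7.05
tool_pos: [525.5, 64.1, 199.4]
ee_rot: [180.0, -21.6, -16.5]
wrist_force: [0.9, 0.3, -1.0]
finger_gap: 56.9
finger_force: 76.2
```

>>> arm_command(steps=[{"delta_pos": [0, 0, 0], "turn": [0, 0, 0], "jaw": 0.2}, {"delta_pos": [0, 0, 0], "turn": [0, 0, 0], "jaw": 0.2}, {"delta_pos": [0, 0, 0], "turn": [0, 0, 0], "jaw": 0.2}, {"delta_pos": [0, 0, 0], "turn": [0, 0, 0], "jaw": 0.2}, {"delta_pos": [0, 0, 0], "turn": [0, 0, 0], "jaw": 0.2}])

```text
t: 7.55
tool_pos: [524.9, 64.3, 199.3]
ee_rot: [-180.0, -21.8, -16.4]
wrist_force: [-0.4, 0.4, -1.2]
finger_gap: 56.4
finger_force: 76.2
```

```bash
python3 -c "
from h import *
bal()"
```

```text
7.55 [524.932  64.276 199.27 ] [-179.992  -21.755  -16.424] F [-0.409  0.39  -1.227] M_tool [ 0.004 -0.5   -0.061] gap 56.398892911054894 76.2488879263401 j6 36.36270675810008
```

>>> arm_command(steps=[{"delta_pos": [0, 0, 0], "turn": [0, -0.14, 0], "jaw": 0.2}, {"delta_pos": [0, 0, 0], "turn": [0, -0.28, 0], "jaw": 0.2}, {"delta_pos": [0, 0, 0], "turn": [0, -0.38, 0], "jaw": 0.2}, {"delta_pos": [0, 0, 0], "turn": [0, -0.38, 0], "jaw": 0.2}, {"delta_pos": [0, 0, 0], "turn": [0, -0.38, 0], "jaw": 0.2}])

```text
t: 8.05
tool_pos: [524.7, 64.2, 198.8]
ee_rot: [180.0, -0.0, -16.4]
wrist_force: [-1.2, 1.0, -2.2]
finger_gap: 56.6
finger_force: 76.2
```

```bash
python3 -c "
from h import *
bal();goal([526.4,64.9,31],-16.4)"
```

```text
8.05 [524.71  64.25 198.81] [179.994  -0.042 -16.429] F [-1.175  0.979 -2.199] M_tool [-0.051 -0.032 -0.012] gap 56.640366408269166 76.16282162256539 j6 56.93163458577636
t 8.05 pos [524.71  64.25 198.81] [179.994  -0.042 -16.429] gap 56.640366408269166 ff 76.16282162256539
dpos cm [ 0.131 -0.112 16.781] turn [ 0.    -0.001 -0.001]
```

```bash
cat >> h.py <<'E'
def avg(n=8):
    M=[]
    for _ in range(n):
        arm.grab_frame("wrist");s=arm.get_state();M.append(Ro.from_euler("xyz",s["ee_rot"],degrees=True).inv().apply(s["ft_torque"])[1])
    print("t",s["t"],"pitch",s["ee_rot"][1],"z",s["tool_pos"][2],"My mN m",1e3*np.mean(M),"+-",1e3*np.std(M)/n**.5,"gap",s["finger_gap"])
E
python3 -c "
from h import *
avg()"
```

```text
t 8.45 pitch -0.03429293440877059 z 199.42343525860937 My mN m -16.812743586890075 +- 8.149405771468071 gap 56.56128028763389
```

>>> arm_command(steps=[{"delta_pos": [0, 0, 0], "turn": [0, -0.13, 0], "jaw": 0.2}, {"delta_pos": [0, 0, 0], "turn": [0, -0.13, 0], "jaw": 0.2}, {"delta_pos": [0, 0, 0], "turn": [0, -0.13, 0], "jaw": 0.2}, {"delta_pos": [0, 0, 0], "turn": [0, -0.13, 0], "jaw": 0.2}, {"delta_pos": [0, 0, 0], "turn": [0, -0.13, 0], "jaw": 0.2}])

```text
t: 8.95
tool_pos: [524.3, 64.8, 199.6]
ee_rot: [180.0, 7.4, -16.3]
wrist_force: [-0.5, -0.7, -1.4]
finger_gap: 56.7
finger_force: 76.2
```

>>> arm_command(steps=[{"delta_pos": [0, 0, 0], "turn": [0, 0, 0], "jaw": 0.2}, {"delta_pos": [0, 0, 0], "turn": [0, 0, 0], "jaw": 0.2}, {"delta_pos": [0, 0, 0], "turn": [0, 0, 0], "jaw": 0.2}, {"delta_pos": [0, 0, 0], "turn": [0, 0, 0], "jaw": 0.2}, {"delta_pos": [0, 0, 0], "turn": [0, 0, 0], "jaw": 0.2}])

```text
t: 9.45
tool_pos: [524.7, 64.4, 199.3]
ee_rot: [-180.0, 7.4, -16.4]
wrist_force: [-0.8, -1.0, -1.9]
finger_gap: 57.1
finger_force: 76.2
```

```bash
python3 -c "
from h import *
avg()"
```

```text
t 9.85 pitch 7.450899214269185 z 199.25953297824947 My mN m 174.08763709807712 +- 8.096111089480907 gap 56.49322047897639
```

>>> arm_command(steps=[{"delta_pos": [0, 0, 0], "turn": [0, 0.13, 0], "jaw": 0.2}, {"delta_pos": [0, 0, 0], "turn": [0, 0.26, 0], "jaw": 0.2}, {"delta_pos": [0, 0, 0], "turn": [0, 0.26, 0], "jaw": 0.2}, {"delta_pos": [0, 0, 0], "turn": [0, 0.26, 0], "jaw": 0.2}, {"delta_pos": [0, 0, 0], "turn": [0, 0.26, 0], "jaw": 0.2}])

```text
t: 10.35
tool_pos: [526.3, 64.0, 200.1]
ee_rot: [-179.9, -7.5, -16.5]
wrist_force: [-0.0, 0.6, -1.8]
finger_gap: 56.8
finger_force: 76.2
```

>>> arm_command(steps=[{"delta_pos": [0, 0, 0], "turn": [0, 0, 0], "jaw": 0.2}, {"delta_pos": [0, 0, 0], "turn": [0, 0, 0], "jaw": 0.2}, {"delta_pos": [0, 0, 0], "turn": [0, 0, 0], "jaw": 0.2}, {"delta_pos": [0, 0, 0], "turn": [0, 0, 0], "jaw": 0.2}, {"delta_pos": [0, 0, 0], "turn": [0, 0, 0], "jaw": 0.2}])

```text
t: 10.85
tool_pos: [524.8, 64.4, 199.2]
ee_rot: [-180.0, -7.4, -16.4]
wrist_force: [0.8, -0.0, -0.8]
finger_gap: 56.7
finger_force: 76.2
```

```bash
python3 -c "
from h import *
avg()"
```

```text
t 11.25 pitch -7.45335409135338 z 199.33104580466673 My mN m -193.75339291315302 +- 5.874220296174545 gap 56.5846370324272
```

The balance moment follows the tilt alone: ±184 mN·m at 7.45° and ±481 mN·m at 21.75°. That means B is sound, so I'll lay it down.

>>> arm_command(steps=[{"delta_pos": [0, 0, 0], "turn": [0, -0.13, 0], "jaw": 0.2}, {"delta_pos": [0, 0, 0], "turn": [0, -0.13, 0], "jaw": 0.2}])

```text
t: 11.45
tool_pos: [527.2, 63.0, 199.4]
ee_rot: [-179.9, -0.1, -16.6]
wrist_force: [1.2, -0.5, -1.6]
finger_gap: 56.7
finger_force: 76.2
```

>>> arm_command(steps=[{"delta_pos": [0, 0, 5], "turn": [0, 0, 0], "jaw": 0.2}, {"delta_pos": [0, 0, 9.5], "turn": [0, 0, 0], "jaw": 0.2}, {"delta_pos": [0, 0, 13], "turn": [0, 0, 0], "jaw": 0.2}, {"delta_pos": [0, 0, 15.5], "turn": [0, 0, 0], "jaw": 0.2}, {"delta_pos": [0, 0, 16.8], "turn": [0, 0, 0], "jaw": 0.2}])

```text
t: 11.95
tool_pos: [522.6, 64.0, 30.3]
ee_rot: [179.8, 0.2, -16.4]
wrist_force: [-32.6, -1.7, 100.0]
finger_gap: 56.7
finger_force: 89.7
```

>>> arm_command(steps=[{"delta_pos": [0, 0, 0], "turn": [0, 0, 0], "jaw": 0.2}, {"delta_pos": [0, 0, 0], "turn": [0, 0, 0], "jaw": 0.75}, {"delta_pos": [0, 0, 0], "turn": [0, 0, 0], "jaw": 1}, {"delta_pos": [0, 0, 0], "turn": [0, 0, 0], "jaw": 1}, {"delta_pos": [0, 0, 0], "turn": [0, 0, 0], "jaw": 1}])

```text
t: 12.45
tool_pos: [525.3, 64.4, 31.8]
ee_rot: [-180.0, -0.1, -16.4]
wrist_force: [-0.1, -0.9, -0.4]
finger_gap: 85.3
finger_force: 0.0
```

>>> arm_command(steps=[{"delta_pos": [0, 0, -2], "turn": [0, 0, 0], "jaw": 1}, {"delta_pos": [0, 0, -4.5], "turn": [0, 0, 0], "jaw": 1}, {"delta_pos": [0, 0, -8], "turn": [0, 0, 0], "jaw": 1}, {"delta_pos": [0, 0, -8], "turn": [0, 0, 0], "jaw": 1}, {"delta_pos": [0, 0, -8], "turn": [0, 0, 0], "jaw": 1}])

```text
t: 12.95
tool_pos: [525.7, 64.4, 112.4]
ee_rot: [-180.0, -0.2, -16.4]
wrist_force: [-0.1, 0.5, -0.3]
finger_gap: 85.5
finger_force: 0.0
```

Run:
```python
from h import *
s=arm.get_state()
im=arm.grab_frame("wrist");cv2.imwrite("pics/w4.png",im[:,:,::-1])
for p in [(323,112),(320,312)]:
    o,d=wray(p,s);print(o+d*(30-o[2])/d[2])
goal([568,220,110],-16);goal([494,-62,110],-21.6)
```

```text
[594.089  42.21   30.   ]
[449.926  86.74   30.   ]
t 13.0 pos [524.566  64.169 111.268] [179.985  -0.014 -16.407] gap 85.40669623484945 ff 0.0
dpos cm [ -0.235 -16.175   0.122] turn [ 0.    -0.    -0.007]
t 13.0 pos [524.566  64.169 111.268] [179.985  -0.014 -16.407] gap 85.40669623484945 ff 0.0
dpos cm [ 0.632 12.966  0.13 ] turn [ 0.    -0.     0.091]
```

View pics/w4.png

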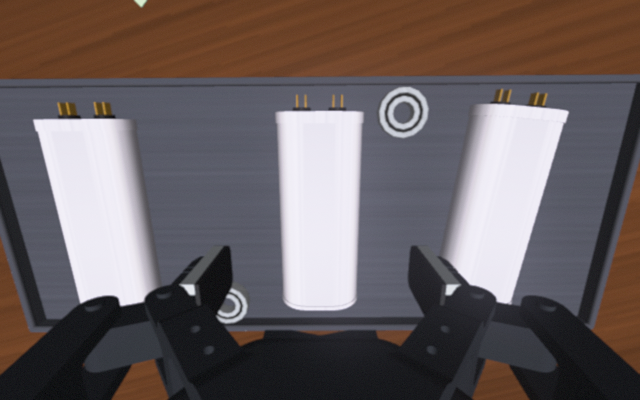

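B lies flat at (320,210), where it was. That landing pushed with 100 N, so the next ones will stop higher and go slower. Next is the right-hand can, C.

>>> arm_command(steps=[{"delta_pos": [0.2, 4, 0], "turn": [0, 0, 0.05], "jaw": 1}, {"delta_pos": [0.4, 8, 0], "turn": [0, 0, 0.09], "jaw": 1}, {"delta_pos": [0.6, 11, 0], "turn": [0, 0, 0.09], "jaw": 1}, {"delta_pos": [0.6, 13, 0], "turn": [0, 0, 0.09], "jaw": 1}, {"delta_pos": [0.6, 13, 0], "turn": [0, 0, 0.09], "jaw": 1}])

```text
t: 13.5
tool_pos: [491.2, -66.1, 109.4]
ee_rot: [179.8, 0.2, -21.9]
wrist_force: [-0.8, 0.8, -0.7]
finger_gap: 85.0
finger_force: 0.0
```

Run:
```python
from h import *
s=arm.get_state();im=arm.grab_frame("wrist");cv2.imwrite("pics/w5.png",im[:,:,::-1])
m=cans(im,(230,60,410,320),smax=40,vmin=150,amin=1500)
for c in m:
    P=np.array([(lambda o,d:(o+d*(22-o[2])/d[2])[:2])(*wray(p,s)) for p in c[:,0]],np.float32);print(cv2.minAreaRect(c),cv2.minAreaRect(P))
goal([494,-62,30.5],-21.6);print(s["qpos"])
```

```text
((305.0, 213.5), (201.0, 88.0), 90.0) ((487.9222106933594, -54.61193084716797), (59.31562805175781, 156.34912109375), 68.22871398925781)
t 13.55 pos [492.167 -63.561 109.804] [179.934   0.169 -21.773] gap 85.69706548370746 ff 0.0
dpos cm [ 0.136 -0.222  7.93 ] turn [ 0.001  0.003 -0.003]
[  22.914   18.403  -22.485  118.036    9.868   45.575 -117.444]
```

>>> arm_command(steps=[{"delta_pos": [0, -0.7, 0], "turn": [0, 0, 0], "jaw": 1}, {"delta_pos": [0, -0.7, 0], "turn": [0, 0, 0], "jaw": 1}, {"delta_pos": [0, -0.7, 0], "turn": [0, 0, 0], "jaw": 1}])

```text
t: 13.85
tool_pos: [496.8, -53.2, 111.2]
ee_rot: [-179.9, 0.0, -21.3]
wrist_force: [-0.7, 1.0, 0.0]
finger_gap: 85.6
finger_force: 0.0
```

Run:
```python
from h import *
s=arm.get_state();im=arm.grab_frame("wrist");cv2.imwrite("pics/w6.png",im[:,:,::-1])
m=cans(im,(230,60,410,320),smax=40,vmin=150,amin=1500)
for c in m:
    P=np.array([(lambda o,d:(o+d*(22-o[2])/d[2])[:2])(*wray(p,s)) for p in c[:,0]],np.float32);print(cv2.minAreaRect(c),cv2.minAreaRect(P))
goal([492,-58,30.5],-21.7)
```

```text
((328.5, 214.0), (200.0, 87.0), 90.0) ((487.4729309082031, -55.621482849121094), (59.4676513671875, 156.77406311035156), 68.53294372558594)
t 13.9 pos [496.682 -53.829 111.235] [-179.967    0.012  -21.389] gap 85.3475815427774 ff 0.0
dpos cm [-0.282  0.564  8.073] turn [-0.001  0.     0.005]
```

View pics/w6.png

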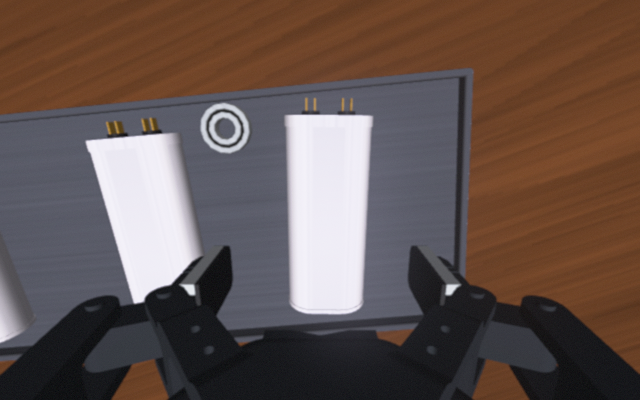

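Can C is at (329,214), about 5 mm off-centre in the tool's y, and lengthwise it matches B's grasp. I'll go down, grip, lift and tilt it.

>>> arm_command(steps=[{"delta_pos": [-0.1, 0.4, 1.5], "turn": [0, 0, 0], "jaw": 1}, {"delta_pos": [-0.1, 0.5, 3.5], "turn": [0, 0, 0], "jaw": 1}, {"delta_pos": [-0.1, 0.5, 5.5], "turn": [0, 0, 0], "jaw": 1}, {"delta_pos": [-0.1, 0.5, 7.3], "turn": [0, 0, 0], "jaw": 1}, {"delta_pos": [-0.1, 0.5, 8], "turn": [0, 0, 0], "jaw": 1}])

```text
t: 14.4
tool_pos: [492.3, -59.1, 29.7]
ee_rot: [180.0, 0.2, -21.5]
wrist_force: [-0.4, -0.2, -0.4]
finger_gap: 85.0
finger_force: 0.0
```

>>> arm_command(steps=[{"delta_pos": [0, 0, 0], "turn": [0, 0, 0], "jaw": 0.7}, {"delta_pos": [0, 0, 0], "turn": [0, 0, 0], "jaw": 0.5}, {"delta_pos": [0, 0, 0], "turn": [0, 0, 0], "jaw": 0.2}, {"delta_pos": [0, 0, 0], "turn": [0, 0, 0], "jaw": 0.2}, {"delta_pos": [0, 0, 0], "turn": [0, 0, 0], "jaw": 0.2}], grip_force=70)

```text
t: 14.9
tool_pos: [494.9, -59.6, 32.4]
ee_rot: [-179.9, -0.1, -21.5]
wrist_force: [-0.0, -0.2, 4.3]
finger_gap: 56.8
finger_force: 77.1
```

>>> arm_command(steps=[{"delta_pos": [0, 0, 0], "turn": [0, 0, 0], "jaw": 0.2}, {"delta_pos": [0, 0, 0], "turn": [0, 0, 0], "jaw": 0.2}, {"delta_pos": [0, 0, 0], "turn": [0, 0, 0], "jaw": 0.2}])

```text
t: 15.2
tool_pos: [494.9, -59.6, 32.4]
ee_rot: [-180.0, -0.1, -21.5]
wrist_force: [-0.6, 1.0, 5.1]
finger_gap: 56.6
finger_force: 77.4
```

>>> arm_command(steps=[{"delta_pos": [0, 0, -2], "turn": [0, 0, 0], "jaw": 0.2}, {"delta_pos": [0, 0, -5], "turn": [0, 0, 0], "jaw": 0.2}, {"delta_pos": [0, 0, -9], "turn": [0, 0, 0], "jaw": 0.2}, {"delta_pos": [0, 0, -13], "turn": [0, 0, 0], "jaw": 0.2}, {"delta_pos": [0, 0, -17], "turn": [0, 0, 0], "jaw": 0.2}])

```text
t: 15.7
tool_pos: [492.1, -60.0, 201.7]
ee_rot: [179.9, 0.1, -21.6]
wrist_force: [0.4, -0.7, -1.4]
finger_gap: 56.1
finger_force: 76.4
```

>>> arm_command(steps=[{"delta_pos": [0, 0, 0], "turn": [0, -0.13, 0], "jaw": 0.2}, {"delta_pos": [0, 0, 0], "turn": [0, -0.13, 0], "jaw": 0.2}, {"delta_pos": [0, 0, 0], "turn": [0, -0.13, 0], "jaw": 0.2}, {"delta_pos": [0, 0, 0], "turn": [0, -0.13, 0], "jaw": 0.2}, {"delta_pos": [0, 0, 0], "turn": [0, -0.13, 0], "jaw": 0.2}])

```text
t: 16.2
tool_pos: [491.9, -59.3, 199.9]
ee_rot: [179.9, 7.6, -21.5]
wrist_force: [0.0, 0.4, -1.0]
finger_gap: 56.5
finger_force: 76.5
```

>>> arm_command(steps=[{"delta_pos": [0, 0, 0], "turn": [0, 0, 0], "jaw": 0.2}, {"delta_pos": [0, 0, 0], "turn": [0, 0, 0], "jaw": 0.2}, {"delta_pos": [0, 0, 0], "turn": [0, 0, 0], "jaw": 0.2}, {"delta_pos": [0, 0, 0], "turn": [0, 0, 0], "jaw": 0.2}, {"delta_pos": [0, 0, 0], "turn": [0, 0, 0], "jaw": 0.2}])

```text
t: 16.7
tool_pos: [493.7, -59.8, 201.3]
ee_rot: [-180.0, 7.4, -21.5]
wrist_force: [-0.2, 0.1, -2.1]
finger_gap: 56.6
finger_force: 76.5
```

```bash
python3 -c "
from h import *
avg();bal()"
```

```text
t 17.1 pitch 7.446650410710146 z 201.29337192028805 My mN m 202.28210129991325 +- 12.820639317567554 gap 56.3866585402613
17.1 [493.633 -59.765 201.293] [-179.997    7.447  -21.551] F [ 0.425 -0.652 -2.558] M_tool [-0.036  0.222 -0.011] gap 56.3866585402613 76.50681445375085 j6 63.85152434145578
```

>>> arm_command(steps=[{"delta_pos": [0, 0, 0], "turn": [0, 0.13, 0], "jaw": 0.2}, {"delta_pos": [0, 0, 0], "turn": [0, 0.26, 0], "jaw": 0.2}, {"delta_pos": [0, 0, 0], "turn": [0, 0.26, 0], "jaw": 0.2}, {"delta_pos": [0, 0, 0], "turn": [0, 0.26, 0], "jaw": 0.2}, {"delta_pos": [0, 0, 0], "turn": [0, 0.26, 0], "jaw": 0.2}])

```text
t: 17.6
tool_pos: [495.2, -60.2, 202.2]
ee_rot: [-179.9, -7.5, -21.6]
wrist_force: [-0.1, -0.3, -2.2]
finger_gap: 56.6
finger_force: 76.5
```

>>> arm_command(steps=[{"delta_pos": [0, 0, 0], "turn": [0, 0, 0], "jaw": 0.2}, {"delta_pos": [0, 0, 0], "turn": [0, 0, 0], "jaw": 0.2}, {"delta_pos": [0, 0, 0], "turn": [0, 0, 0], "jaw": 0.2}, {"delta_pos": [0, 0, 0], "turn": [0, 0, 0], "jaw": 0.2}, {"delta_pos": [0, 0, 0], "turn": [0, 0, 0], "jaw": 0.2}])

```text
t: 18.1
tool_pos: [493.7, -59.8, 201.2]
ee_rot: [-180.0, -7.4, -21.6]
wrist_force: [-0.4, 0.1, -3.1]
finger_gap: 56.5
finger_force: 76.5
```

```bash
python3 -c "
from h import *
avg();bal()"
```

```text
t 18.5 pitch -7.450144419804215 z 201.29193172886968 My mN m -198.10644104787679 +- 9.73102419293629 gap 57.00054119069315
18.5 [493.568 -59.787 201.292] [179.998  -7.45  -21.552] F [-0.356 -0.151 -1.769] M_tool [-0.008 -0.24  -0.032] gap 57.00054119069315 76.51309976354241 j6 48.28800044893443
```

C gives ±200 mN·m, the same as B, so it is sound too. I'll lay it down gently and move to A.

>>> arm_command(steps=[{"delta_pos": [0, 0, 0], "turn": [0, -0.13, 0], "jaw": 0.2}, {"delta_pos": [0, 0, 0], "turn": [0, -0.13, 0], "jaw": 0.2}])

```text
t: 18.7
tool_pos: [495.9, -61.0, 201.4]
ee_rot: [-179.9, -0.1, -21.7]
wrist_force: [1.8, -0.2, -1.7]
finger_gap: 56.9
finger_force: 76.5
```

>>> arm_command(steps=[{"delta_pos": [0, 0, 3], "turn": [0, 0, 0], "jaw": 0.2}, {"delta_pos": [0, 0, 6.5], "turn": [0, 0, 0], "jaw": 0.2}, {"delta_pos": [0, 0, 10], "turn": [0, 0, 0], "jaw": 0.2}, {"delta_pos": [0, 0, 13], "turn": [0, 0, 0], "jaw": 0.2}, {"delta_pos": [0, 0, 14.5], "turn": [0, 0, 0], "jaw": 0.2}])

```text
t: 19.2
tool_pos: [491.8, -59.6, 54.1]
ee_rot: [180.0, 0.1, -21.5]
wrist_force: [-0.4, 0.0, -1.4]
finger_gap: 56.4
finger_force: 76.4
```

>>> arm_command(steps=[{"delta_pos": [0, 0, 1], "turn": [0, 0, 0], "jaw": 0.2}, {"delta_pos": [0, 0, 1.6], "turn": [0, 0, 0], "jaw": 0.2}, {"delta_pos": [0, 0, 2], "turn": [0, 0, 0], "jaw": 0.2}, {"delta_pos": [0, 0, 2.2], "turn": [0, 0, 0], "jaw": 0.2}, {"delta_pos": [0, 0, 2.3], "turn": [0, 0, 0], "jaw": 0.2}])

```text
t: 19.7
tool_pos: [494.5, -59.9, 34.0]
ee_rot: [-180.0, -0.1, -21.6]
wrist_force: [-0.1, 0.3, -2.3]
finger_gap: 56.5
finger_force: 76.5
```

>>> arm_command(steps=[{"delta_pos": [0, 0, 0], "turn": [0, 0, 0], "jaw": 0.2}, {"delta_pos": [0, 0, 0], "turn": [0, 0, 0], "jaw": 0.75}, {"delta_pos": [0, 0, 0], "turn": [0, 0, 0], "jaw": 1}, {"delta_pos": [0, 0, 0], "turn": [0, 0, 0], "jaw": 1}, {"delta_pos": [0, 0, 0], "turn": [0, 0, 0], "jaw": 1}])

```text
t: 20.2
tool_pos: [494.0, -59.8, 33.6]
ee_rot: [-180.0, -0.0, -21.6]
wrist_force: [0.1, 0.1, -0.4]
finger_gap: 85.4
finger_force: 0.0
```

>>> arm_command(steps=[{"delta_pos": [0, 0, -2], "turn": [0, 0, 0], "jaw": 1}, {"delta_pos": [0, 0, -4.5], "turn": [0, 0, 0], "jaw": 1}, {"delta_pos": [0, 0, -8], "turn": [0, 0, 0], "jaw": 1}, {"delta_pos": [0, 0, -8], "turn": [0, 0, 0], "jaw": 1}, {"delta_pos": [0, 0, -8], "turn": [0, 0, 0], "jaw": 1}])

```text
t: 20.7
tool_pos: [494.4, -59.9, 114.2]
ee_rot: [-180.0, -0.1, -21.6]
wrist_force: [-0.4, 0.4, -0.9]
finger_gap: 85.2
finger_force: 0.0
```

```bash
python3 -c "
from h import *
goal([568,220,112],-15.8)"
```

```text
t 20.7 pos [494.433 -59.949 114.233] [-179.983   -0.147  -21.557] gap 85.23923965912029 ff 0.0
dpos cm [ -3.445 -28.74    0.223] turn [-0.    -0.003 -0.1  ]
```

>>> arm_command(steps=[{"delta_pos": [-0.7, -5, 0.2], "turn": [0, 0, -0.05], "jaw": 1}, {"delta_pos": [-1.4, -10, 0.2], "turn": [0, 0, -0.1], "jaw": 1}, {"delta_pos": [-2, -15, 0.2], "turn": [0, 0, -0.1], "jaw": 1}, {"delta_pos": [-2.5, -19.5, 0.2], "turn": [0, 0, -0.1], "jaw": 1}, {"delta_pos": [-3, -24, 0.2], "turn": [0, 0, -0.1], "jaw": 1}])

```text
t: 21.2
tool_pos: [552.7, 176.1, 109.4]
ee_rot: [179.9, 0.2, -15.8]
wrist_force: [0.8, 0.6, -0.1]
finger_gap: 85.2
finger_force: 0.0
```

>>> arm_command(steps=[{"delta_pos": [-0.1, -3, 0], "turn": [0, 0, 0], "jaw": 1}, {"delta_pos": [-0.1, -4.7, 0], "turn": [0, 0, 0], "jaw": 1}, {"delta_pos": [-0.1, -4.7, 0], "turn": [0, 0, 0], "jaw": 1}, {"delta_pos": [-0.1, -4.7, 0], "turn": [0, 0, 0], "jaw": 1}, {"delta_pos": [-0.1, -4.7, 0], "turn": [0, 0, 0], "jaw": 1}])

```text
t: 21.7
tool_pos: [565.6, 216.4, 110.4]
ee_rot: [179.8, 0.0, -16.0]
wrist_force: [0.0, -0.4, 0.1]
finger_gap: 85.3
finger_force: 0.0
```

Run:
```python
from h import *
s=arm.get_state();im=arm.grab_frame("wrist");cv2.imwrite("pics/w7.png",im[:,:,::-1])
for c in cans(im,(230,60,410,320),smax=40,vmin=150,amin=1500):
    P=np.array([(lambda o,d:(o+d*(22-o[2])/d[2])[:2])(*wray(p,s)) for p in c[:,0]],np.float32);print(cv2.minAreaRect(c),cv2.minAreaRect(P))
goal([568,220,31],-15.8)
```

```text
((318.0, 210.5), (201.0, 88.0), 90.0) ((561.1259765625, 218.66107177734375), (59.54690933227539, 155.931396484375), 73.96815490722656)
t 21.75 pos [565.734 216.491 110.643] [179.843   0.021 -16.041] gap 85.4343404595589 ff 0.0
dpos cm [ 0.124 -0.422  7.963] turn [ 0.003  0.    -0.004]
```

View pics/w7.png

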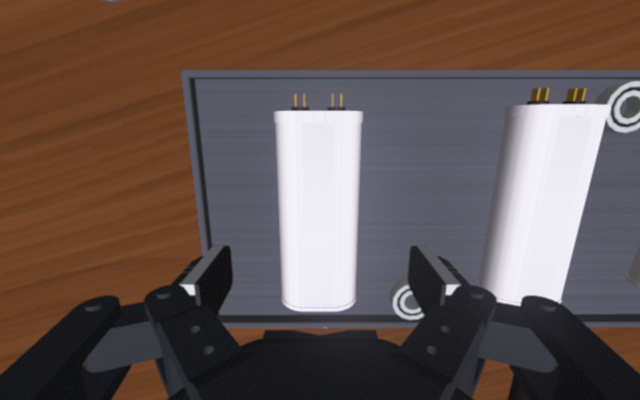

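Can A is centred at (318,210), at the same rows as before. The bearing at (409,300) is clear of the fingers.

>>> arm_command(steps=[{"delta_pos": [0, -0.1, 1.5], "turn": [0, 0, 0], "jaw": 1}, {"delta_pos": [0, -0.1, 3.5], "turn": [0, 0, 0], "jaw": 1}, {"delta_pos": [0, -0.1, 5.5], "turn": [0, 0, 0], "jaw": 1}, {"delta_pos": [0, -0.1, 7.3], "turn": [0, 0, 0], "jaw": 1}, {"delta_pos": [0, -0.1, 7.9], "turn": [0, 0, 0], "jaw": 1}])

```text
t: 22.25
tool_pos: [564.1, 219.1, 29.2]
ee_rot: [179.8, 0.2, -15.9]
wrist_force: [-0.6, 0.3, 0.2]
finger_gap: 85.5
finger_force: 0.0
```

>>> arm_command(steps=[{"delta_pos": [0, 0, 0], "turn": [0, 0, 0], "jaw": 0.7}, {"delta_pos": [0, 0, 0], "turn": [0, 0, 0], "jaw": 0.5}, {"delta_pos": [0, 0, 0], "turn": [0, 0, 0], "jaw": 0.2}, {"delta_pos": [0, 0, 0], "turn": [0, 0, 0], "jaw": 0.2}, {"delta_pos": [0, 0, 0], "turn": [0, 0, 0], "jaw": 0.2}], grip_force=70)

```text
t: 22.75
tool_pos: [566.9, 221.3, 33.3]
ee_rot: [-179.9, -0.1, -15.8]
wrist_force: [1.2, 0.3, 1.1]
finger_gap: 56.7
finger_force: 78.5
```

>>> arm_command(steps=[{"delta_pos": [0, 0, 0], "turn": [0, 0, 0], "jaw": 0.2}, {"delta_pos": [0, 0, 0], "turn": [0, 0, 0], "jaw": 0.2}, {"delta_pos": [0, 0, 0], "turn": [0, 0, 0], "jaw": 0.2}])

```text
t: 23.05
tool_pos: [566.9, 221.4, 33.3]
ee_rot: [-179.9, -0.1, -15.8]
wrist_force: [0.8, -0.8, 5.5]
finger_gap: 56.6
finger_force: 79.0
```

>>> arm_command(steps=[{"delta_pos": [0, 0, -2], "turn": [0, 0, 0], "jaw": 0.2}, {"delta_pos": [0, 0, -5], "turn": [0, 0, 0], "jaw": 0.2}, {"delta_pos": [0, 0, -9], "turn": [0, 0, 0], "jaw": 0.2}, {"delta_pos": [0, 0, -13], "turn": [0, 0, 0], "jaw": 0.2}, {"delta_pos": [0, 0, -17], "turn": [0, 0, 0], "jaw": 0.2}])

```text
t: 23.55
tool_pos: [564.3, 220.2, 201.7]
ee_rot: [179.9, 0.2, -15.8]
wrist_force: [0.9, 0.8, -3.2]
finger_gap: 56.8
finger_force: 78.0
```

>>> arm_command(steps=[{"delta_pos": [0, 0, 0], "turn": [0, -0.13, 0], "jaw": 0.2}, {"delta_pos": [0, 0, 0], "turn": [0, -0.13, 0], "jaw": 0.2}, {"delta_pos": [0, 0, 0], "turn": [0, -0.13, 0], "jaw": 0.2}, {"delta_pos": [0, 0, 0], "turn": [0, -0.13, 0], "jaw": 0.2}, {"delta_pos": [0, 0, 0], "turn": [0, -0.13, 0], "jaw": 0.2}])

```text
t: 24.05
tool_pos: [564.1, 221.2, 200.7]
ee_rot: [179.9, 7.6, -15.7]
wrist_force: [-0.3, -1.0, -2.5]
finger_gap: 56.6
finger_force: 78.6
```

>>> arm_command(steps=[{"delta_pos": [0, 0, 0], "turn": [0, 0, 0], "jaw": 0.2}, {"delta_pos": [0, 0, 0], "turn": [0, 0, 0], "jaw": 0.2}, {"delta_pos": [0, 0, 0], "turn": [0, 0, 0], "jaw": 0.2}, {"delta_pos": [0, 0, 0], "turn": [0, 0, 0], "jaw": 0.2}, {"delta_pos": [0, 0, 0], "turn": [0, 0, 0], "jaw": 0.2}])

```text
t: 24.55
tool_pos: [566.0, 220.9, 202.4]
ee_rot: [-180.0, 7.4, -15.8]
wrist_force: [-0.5, -0.1, -3.0]
finger_gap: 56.6
finger_force: 78.6
```

```bash
python3 -c "
from h import *
avg();bal()"
```

```text
t 24.95 pitch 7.449431034353715 z 202.28111261251718 My mN m 141.93561922481334 +- 6.977258506914644 gap 56.69782880256925
24.95 [566.006 220.934 202.281] [-179.998    7.449  -15.822] F [-0.662 -0.109 -2.631] M_tool [ 0.     0.129 -0.032] gap 56.69782880256925 78.62491364590824 j6 67.24634624863424
```

>>> arm_command(steps=[{"delta_pos": [0, 0, 0], "turn": [0, 0.13, 0], "jaw": 0.2}, {"delta_pos": [0, 0, 0], "turn": [0, 0.26, 0], "jaw": 0.2}, {"delta_pos": [0, 0, 0], "turn": [0, 0.26, 0], "jaw": 0.2}, {"delta_pos": [0, 0, 0], "turn": [0, 0.26, 0], "jaw": 0.2}, {"delta_pos": [0, 0, 0], "turn": [0, 0.26, 0], "jaw": 0.2}])

```text
t: 25.45
tool_pos: [567.6, 220.2, 202.8]
ee_rot: [-180.0, -7.4, -15.9]
wrist_force: [0.8, 0.6, -2.9]
finger_gap: 56.6
finger_force: 78.6
```

>>> arm_command(steps=[{"delta_pos": [0, 0, 0], "turn": [0, 0, 0], "jaw": 0.2}, {"delta_pos": [0, 0, 0], "turn": [0, 0, 0], "jaw": 0.2}, {"delta_pos": [0, 0, 0], "turn": [0, 0, 0], "jaw": 0.2}, {"delta_pos": [0, 0, 0], "turn": [0, 0, 0], "jaw": 0.2}, {"delta_pos": [0, 0, 0], "turn": [0, 0, 0], "jaw": 0.2}])

```text
t: 25.95
tool_pos: [566.1, 220.8, 202.2]
ee_rot: [-180.0, -7.4, -15.8]
wrist_force: [-0.9, 0.3, -2.6]
finger_gap: 56.5
finger_force: 78.6
```

```bash
python3 -c "
from h import *
avg();bal()"
```

```text
t 26.35 pitch -7.454018353788521 z 202.3392333794074 My mN m -165.2490636031978 +- 9.56793505369234 gap 56.697712546871784
26.35 [565.98  220.92  202.339] [179.999  -7.454 -15.82 ] F [-0.222  0.093 -2.044] M_tool [-0.009 -0.136 -0.006] gap 56.697712546871784 78.6231738422066 j6 54.708475377242934
```

A's moment is lower, at ±154 mN·m. Shaking it again at larger tilts will separate the two hypotheses: about 540 mN·m if it rattles, about 440 if it is sound.

>>> arm_command(steps=[{"delta_pos": [0, 0, 0], "turn": [0, 0.12, 0], "jaw": 0.2}, {"delta_pos": [0, 0, 0], "turn": [0, 0.25, 0], "jaw": 0.2}, {"delta_pos": [0, 0, 0], "turn": [0, 0.25, 0], "jaw": 0.2}, {"delta_pos": [0, 0, 0], "turn": [0, 0.25, 0], "jaw": 0.2}, {"delta_pos": [0, 0, 0], "turn": [0, 0.25, 0], "jaw": 0.2}])

```text
t: 26.85
tool_pos: [567.6, 220.4, 203.2]
ee_rot: [-179.9, -21.8, -16.0]
wrist_force: [0.8, -0.9, -2.7]
finger_gap: 56.5
finger_force: 78.6
```

```bash
python3 -c "
from h import *
avg(12)"
```

```text
t 27.45 pitch -21.76322679565695 z 202.23585166137613 My mN m -548.8381544916022 +- 10.853723382183222 gap 56.66218884074217
```

>>> arm_command(steps=[{"delta_pos": [0, 0, 0], "turn": [0, -0.14, 0], "jaw": 0.2}, {"delta_pos": [0, 0, 0], "turn": [0, -0.28, 0], "jaw": 0.2}, {"delta_pos": [0, 0, 0], "turn": [0, -0.42, 0], "jaw": 0.2}, {"delta_pos": [0, 0, 0], "turn": [0, -0.56, 0], "jaw": 0.2}, {"delta_pos": [0, 0, 0], "turn": [0, -0.7, 0], "jaw": 0.2}])

```text
t: 27.95
tool_pos: [567.4, 220.7, 203.5]
ee_rot: [-179.9, 18.4, -15.8]
wrist_force: [-0.1, -0.4, -3.1]
finger_gap: 56.3
finger_force: 78.7
```

>>> arm_command(steps=[{"delta_pos": [0, 0, 0], "turn": [0, -0.06, 0], "jaw": 0.2}, {"delta_pos": [0, 0, 0], "turn": [0, -0.06, 0], "jaw": 0.2}, {"delta_pos": [0, 0, 0], "turn": [0, -0.06, 0], "jaw": 0.2}, {"delta_pos": [0, 0, 0], "turn": [0, -0.06, 0], "jaw": 0.2}, {"delta_pos": [0, 0, 0], "turn": [0, -0.06, 0], "jaw": 0.2}])

```text
t: 28.45
tool_pos: [565.0, 222.1, 203.1]
ee_rot: [-180.0, 21.7, -15.7]
wrist_force: [0.3, 0.0, -2.5]
finger_gap: 56.3
finger_force: 78.9
```

```bash
python3 -c "
from h import *
avg(12);bal()"
```

```text
t 29.05 pitch 21.77296905127136 z 202.22998222627413 My mN m 537.689434682073 +- 5.936680078358071 gap 56.126885733664515
29.05 [566.032 220.84  202.23 ] [179.998  21.773 -15.832] F [ 0.79   0.084 -2.644] M_tool [-0.023  0.518  0.019] gap 56.126885733664515 78.90314927324653 j6 79.61500193405108
```

Measured ±543 mN·m, so A is the rattler. Now I'll level it and hold it out past the far rim.

>>> arm_command(steps=[{"delta_pos": [0, 0, 0], "turn": [0, 0.13, 0], "jaw": 0.2}, {"delta_pos": [0, 0, 0], "turn": [0, 0.26, 0], "jaw": 0.2}, {"delta_pos": [0, 0, 0], "turn": [0, 0.38, 0], "jaw": 0.2}, {"delta_pos": [0, 0, 0], "turn": [0, 0.38, 0], "jaw": 0.2}])

```text
t: 29.45
tool_pos: [561.5, 223.7, 202.6]
ee_rot: [180.0, 0.1, -15.5]
wrist_force: [-1.9, 1.3, -3.1]
finger_gap: 56.8
finger_force: 79.0
```

>>> arm_command(steps=[{"delta_pos": [2, 0, -1.5], "turn": [0, 0, 0], "jaw": 0.2}, {"delta_pos": [5.5, 0, -3], "turn": [0, 0, 0], "jaw": 0.2}, {"delta_pos": [9.5, 0, -4.5], "turn": [0, 0, 0], "jaw": 0.2}, {"delta_pos": [13, 0, -5], "turn": [0, 0, 0], "jaw": 0.2}, {"delta_pos": [16, 0, -5], "turn": [0, 0, 0], "jaw": 0.2}])

```text
t: 29.95
tool_pos: [723.4, 174.9, 253.5]
ee_rot: [-179.9, -0.0, -16.0]
wrist_force: [0.4, 0.8, -1.6]
finger_gap: 56.8
finger_force: 79.0
```

>>> arm_command(steps=[{"delta_pos": [0.5, 0, 0], "turn": [0, 0, 0], "jaw": 0.2}, {"delta_pos": [0.5, 0, 0], "turn": [0, 0, 0], "jaw": 0.2}, {"delta_pos": [0.5, 0, 0], "turn": [0, 0, 0], "jaw": 0.2}, {"delta_pos": [0.5, 0, 0], "turn": [0, 0, 0], "jaw": 0.2}, {"delta_pos": [0.5, 0, 0], "turn": [0, 0, 0], "jaw": 0.2}])

```text
t: 30.45
tool_pos: [723.6, 177.2, 252.5]
ee_rot: [-180.0, 0.1, -15.7]
wrist_force: [-0.4, -0.6, -2.5]
finger_gap: 56.6
finger_force: 79.0
```

>>> arm_command(steps=[{"delta_pos": [0, 0, 0], "turn": [0, 0, 0], "jaw": 0.2}, {"delta_pos": [0, 0, 0], "turn": [0, 0, 0], "jaw": 0.2}, {"delta_pos": [0, 0, 0], "turn": [0, 0, 0], "jaw": 0.2}, {"delta_pos": [0, 0, 0], "turn": [0, 0, 0], "jaw": 0.2}, {"delta_pos": [0, 0, 0], "turn": [0, 0, 0], "jaw": 0.2}])

```text
t: 30.95
tool_pos: [724.7, 175.9, 252.3]
ee_rot: [180.0, 0.0, -15.8]
wrist_force: [-0.2, -0.8, -2.6]
finger_gap: 56.8
finger_force: 79.0
```

```bash
python3 -c "
from h import *
bal();p=arm.get_state()['tool_pos'][:2]-[522,78];print('tray x',p@[.961,-.276])
cv2.imwrite('pics/side9.png',arm.grab_frame('side')[:,:,::-1])"
```

```text
30.95 [724.718 175.865 252.272] [179.997   0.003 -15.826] F [-0.159 -0.842 -2.565] M_tool [-0.038 -0.057  0.017] gap 56.77903118448104 78.9578347094357 j6 72.86967815100883
tray x 167.80113200613866
```

View pics/side9.png

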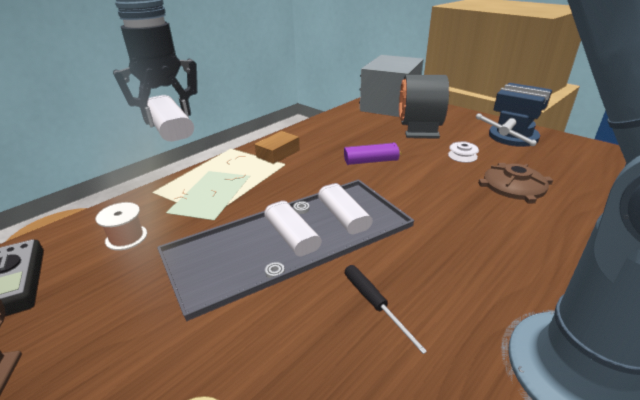

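The rattling can is held level at (168,117). The other two lie flat in the tray at (292,228) and (344,208), with the bearings in place at (275,269) and (302,206).

```bash
python3 -c "
from cell import arm
print(arm.sign_off())"
```

```text
the job is handed in; nothing more can be done
None
```

The rattling capacitor is the one at the tray's left (+y) end. I handed the job in while holding it level, about 68 mm beyond the far rim and 24–25 cm above the bench, with the two sound ones flat back in the tray; the hand-in returned no verdict.

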